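Run a test jig's recessed supply adjuster down to its stop, then switch on

TASK

Before the board in the test jig is powered, wind the small adjuster knob down in its finger well anticlockwise until you feel it come up firmly against its minimum stop, and leave it resting there. Do not force the stop, knock the jig hard or disturb the loose things around. Only then throw the supply toggle fully over, away from the robot, and leave everything alone.

Things in the scene. Friction and masses are not known exactly. Their poses are not given: they have to be found in the camera images.
- jig: Fixed board test jig: grey and aluminium box 240 (x) x 340 (y) x 80 mm high, bare flat deck on top, a black circuit board clamped in a nest along its far half (parts up to 30 mm above the deck). Origin: centre of its underside. Axes: x away from the operator, y to the operator's left, z up; its yaw varies. Fingers must not press on it with over 20 N.
- well (a point): Centre of the mouth, level with the deck, of the round finger well near the jig's front left: 70 mm diameter, 24 mm deep, vertical wall, flat floor, a scale of ticks round it. Axes as the jig.
- knob: Black adjuster knob on the well's vertical axis, wholly sunk. Origin: on the axis at the well floor. Skirt disc 32 mm diameter from 5 to 8 mm above the floor; on it a bar grip 26 mm long (along the knob's x), 10 mm wide (its y), from 8 to 20 mm above the floor. x points along the white pointer line. A drag of 0.05 N m holds it where it is left.
- trim (a joint): Turn of the knob in rad, growing clockwise seen from above; starts at 1.9 to 2.9. Winding down is anticlockwise (falling). A solid hidden stop ends it somewhere between 0.10 and 0.80, not marked: it must be felt. The stop bears 13 mm from the axis, so 0.1 N m beyond the drag makes about 8 N there; it is harmed above 12 N, 2 N or more is firm; let go, the drag keeps it bearing on the stop.
- toggle_tip (a point): Centre of the 11 mm ball end of the steel bat toggle near the jig's front right. Bat 34 mm long from its pivot, 7 mm thick; the pivot lies 84 mm above the jig's underside, axis along the jig's y. At 0 the tip leans 13 mm from the pivot towards the robot (jig -x) and is 31 mm above the pivot. Axes turn with the toggle.
- toggle (a joint): Swing of the toggle in rad: 0 is off (leaning to jig -x), the end of its travel 0.8 is on (leaning to jig +x). It stays where it is left; about 1.5 N at the tip moves it. 0.65 or more is over.
- heatsink: Loose finned aluminium heat sink 24 x 34 x 20 mm lying on the deck between well and toggle; leave alone. Origin: centre of its underside.
- parts_tray: Loose grey tray 100 x 70 x 30 mm of capacitors on the bench to the left of the jig; leave alone. Origin: centre of its underside.
- flux_bottle: Loose clear bottle, 44 mm diameter, 110 mm high, standing on the bench to the right of the jig; leave alone. Origin: centre of its underside.
- driver: Loose screwdriver 160 mm long lying on the bench close to the jig's right side; leave alone. Origin: its middle at the underside, x towards its tip.

How it is judged (in metres and radians):
On the way, in this order (a step that is already met when the one before it is completed fails the run):
1. the knob bears on its minimum stop (contact force between knob and jig above 2 N and value of joint trim below 0.86 rad), for 0.15 s.
2. the toggle is thrown on (value of joint toggle above 0.65 rad), for 0.1 s.
At the end, for the whole second after the job is handed in: After bearing on its minimum stop with 2 to 12 N, the knob is left at rest still touching it (trim below 0.86 rad, over 0.3 N); then thrown, the toggle stands over (above 0.65 of 0.8 rad); loose things lie within 2 to 3 cm of their starts; the robot touches nothing (value of joint trim below 0.86 rad and contact force between knob and jig above 0.3 N and value of joint toggle above 0.65 rad and contact force between each of the fingers, the arm and anything else below 0.2 N and angular speed of knob below 0.1 rad/s and distance of each of heatsink, parts_tray from where it was at the start of the episode below 0.02 m and distance of each of flux_bottle, driver from where it was at the start of the episode below 0.03 m).
It fails at once if the knob was forced against its stop (over 12 N at the stop) (contact force between knob and jig above 12 N).
It fails at once if the fingers were driven against the jig with more than 20 N (contact force between the fingers and jig above 20 N).
It fails at once if the supply was switched on before the knob was wound down (value of joint toggle above 0.3 rad and value of joint trim above 0.86 rad).
It fails at once if a bystander was moved (distance of any of heatsink, parts_tray from where it was at the start of the episode above 0.02 m or distance of any of flux_bottle, driver from where it was at the start of the episode above 0.03 m).
It also fails if it takes over 72 s, if anything falls off the work surface, if the arm or the gripper's body presses on something with over 40 N, if the wrist force passes 120 N, or if a joint passes its speed limit or range.

ROBOT

A 6-joint arm with a two-finger parallel gripper is mounted at the origin on the work surface. World frame = base frame: x ahead of the robot, y to its left, z up, the work surface at z = 0. Lengths are in mm, angles in rad, forces in N, time in s.
With the tool pointing down it reaches from about 350 to 875 mm from the base axis. Payload 4.2 kg.
Tool frame: the origin (TCP) lies midway between the tips of the shut fingers; the grasp point (between the pads) lies 19 mm behind it; z points along the fingers, y is the line along which they close (so a half turn about z gives the same grasp; the last joint's range is limited). The gripper opens to 85 mm and grips with 20 to 120 N. Pads are 22 mm wide; open, the fingers measure 114 mm over their backs; the gripper's body (76 mm by 85 mm) begins 54 mm behind the grasp point. The pads swing forward as they close: fully open they stand 13 mm farther back than shut.
Start: joints at [0.259, 0.385, 0.008, 0, -1.194, -0.259], TCP at [624.979, 0.025, 231.312] pointing down, gripper open.
Joint ranges: [-3.14, 3.14], [-1.21, 2.06], [-1.07, 1.41], [-3.16, 2.05], [-2.99, -0.16], [-3.1, 3.1]. Speed limits (rad/s): [2.79, 2.79, 3.14, 3.14, 3.14, 3.14].

INTERFACE

Orientations are given as a unit quaternion [x, y, z, w].
In Python, from bench import arm gives the robot as it stands. The module is installed in compiled form; this text tells all that it offers.
- The arm moves only by the shell command python3 -m handwheel 'ROWS' [OPENING]. ROWS is JSON, a list of rows, each an object of numbers: "x", "y", "z": the shift along the world's x, y, z each as a share of 20 cm, from -1 to 1; "ax", "ay", "az": the turn, a rotation vector about the world's x, y, z each as a share of 90 degrees, from -1 to 1. In form: [{"x": .., "y": .., "z": .., "ax": .., "ay": .., "az": ..}, ...]. A call has exactly 8 rows; each row shifts and turns the commanded pose from where the row before left it; what a row does not reach is not made up. A row lasts 1/10 s, in which the tool goes at most 50 mm and 8.59 degrees, less where a joint would pass 70% of its speed; a pose out of reach is approached as far as the arm can. A call with a number of a shift or a turn outside -1 to 1 is refused whole. A call with a gripper value outside its range is refused whole. OPENING is the opening, from -1 (shut) to 1 (fully open), set as the call begins (- or left out, the last holds). The fingers move at their own pace and stop on an object; the grip force is fixed at half the most. Time passes only in rows, so rows that do not move let the fingers close, or fill a call up. It gives the time, the measured TCP pose, the force, the opening and the grip force at its end, in the units of the state.
- arm.read_state(): the state, without advancing time (a new reading comes with each control period).
- arm.get_image(name): name is "scene" or "side" or "wrist"; returns the picture (384x512x3 uint8, red, green, blue); there is no depth.
- arm.camera_params(name): a dict with "K" (3x3 intrinsics, pixels), "position" and "orientation" of the camera in the world. Camera axes: x right, y down, z forward; pixel columns grow to the right and rows downward; lengths in mm; the calibration is good to about 2 mm. A picture is of the moment at which its call begins: read the wrist's pose just before it. camera_params takes no time and is no camera call; for the wrist camera it gives the pose at the moment of the call.
- arm.job_done(): hands the job in; it is judged then, once.
The state is a dict: "clock": time; "joints": joint angles; "joint_vel": joint speeds; "joint_efforts": joint torques, N m; "position": TCP position; "ee_rot": TCP orientation; "contact_force": force on the tool from outside, world axes, zero at the start; "wrist_torque": the same for the moment, N m; "gripper_width": finger opening in mm; "grasp_force": force on a finger pad.
Only numpy, scipy, OpenCV 4.12 (cv2) and the standard library are available. Lean on these libraries where they do the work, as an engineer would, in place of code of your own. Each camera call takes 0.05 s, during which the arm holds its last target. There are 200 camera calls.

## Working session

There is one attempt and no reset: what is moved stays moved. The work goes in short steps, Python scripts to look and compute and a shell command to move; the robot and the scene stay as the last step left them, time stands still between calls to the robot, and variables do not carry over. Pictures are saved under pics/ and viewed, at most 10 in all, crops included, and the job is handed in when it is done.

```bash
mkdir -p pics; cat > h.py <<'E'
import numpy as np, cv2
from bench import arm
from scipy.spatial.transform import Rotation as R
def snap(n,f):
    p=arm.camera_params(n); im=arm.get_image(n); cv2.imwrite('pics/'+f+'.png',im[:,:,::-1]); np.save('pics/'+f,np.array([p],dtype=object),allow_pickle=True); return im,p
def ray(f,uv,z):
    p=np.load('pics/'+f+'.npy',allow_pickle=True)[0]; K=np.array(p['K']); d=R.from_quat(p['orientation']).as_matrix()@np.linalg.solve(K,[uv[0],uv[1],1]); c=np.array(p['position']); return c+d*(z-c[2])/d[2]
def proj(f,X):
    p=np.load('pics/'+f+'.npy',allow_pickle=True)[0]; v=np.array(p['K'])@(R.from_quat(p['orientation']).as_matrix().T@(np.array(X)-p['position'])); return v[:2]/v[2]
E
python3 - <<'E'
from h import *
a,p=snap('scene','s'); b,q=snap('wrist','w')
cv2.imwrite('pics/w1.png',cv2.resize(b[:,:,::-1],(800,600)));cv2.imwrite('pics/s1.png',cv2.resize(a[:,:,::-1],(800,600)))
print(p,q,arm.read_state())
E
```

```text
{'K': array([[456.99190439,   0.        , 259.73433336],
       [  0.        , 456.99190439, 194.41532139],
       [  0.        ,   0.        ,   1.        ]]), 'position': array([1207.50034439,   34.25464808,  870.16848862]), 'orientation': array([ 0.65553242,  0.67723958, -0.24384972, -0.22838805])} {'K': array([[326.00843199,   0.        , 258.5850656 ],
       [  0.        , 326.00843199, 194.79386077],
       [  0.        ,   0.        ,   1.        ]]), 'position': array([624.49168088, -68.07395051, 371.99215976]), 'orientation': array([ 4.09268934e-04,  9.90819865e-01,  1.35183490e-01, -1.11898705e-03])} {'clock': 0.1, 'joints': array([ 2.58629605e-01,  3.85497312e-01,  6.75134102e-03, -4.70258521e-04,
       -1.19400250e+00, -2.58618101e-01]), 'joint_vel': array([ 0.00049011, -0.00302089,  0.00314418,  0.00211232,  0.00135919,
       -0.00036455]), 'joint_efforts': array([-2.41840362e-04, -3.93318665e+01,  1.88929778e+01,  4.19793829e+00,
       -2.58899068e-03, -3.31562532e-06]), 'position': array([6.24469298e+02, 4.33897423e-02, 2.30310723e+02]), 'ee_rot': array([-7.07049167e-01,  7.07163683e-01,  6.79638967e-04, -7.33871985e-04]), 'contact_force': array([ 0.20255227,  0.47780716, -0.46864614]), 'wrist_torque': array([-0.03522895,  0.00025635,  0.06957818]), 'grasp_force': 0.0, 'gripper_width': 85.52353026401009}
```

View pics/w1.png

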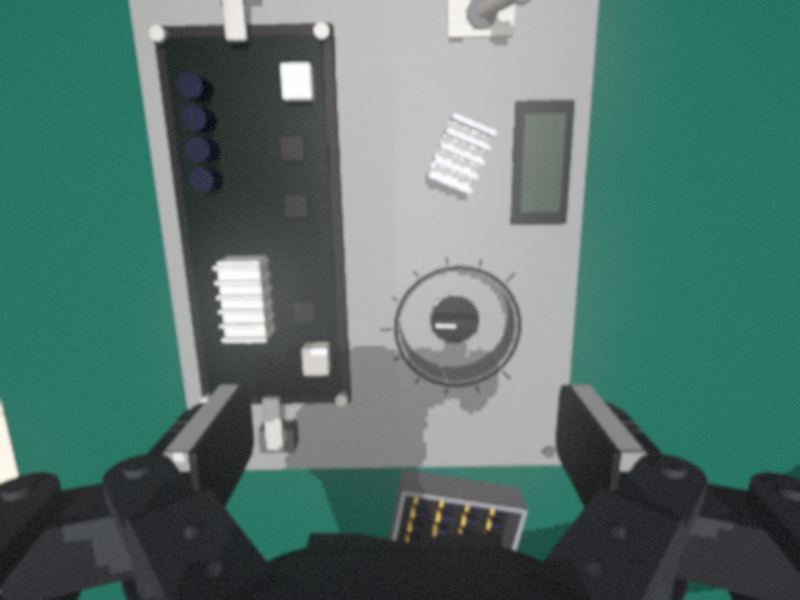

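View pics/s1.png

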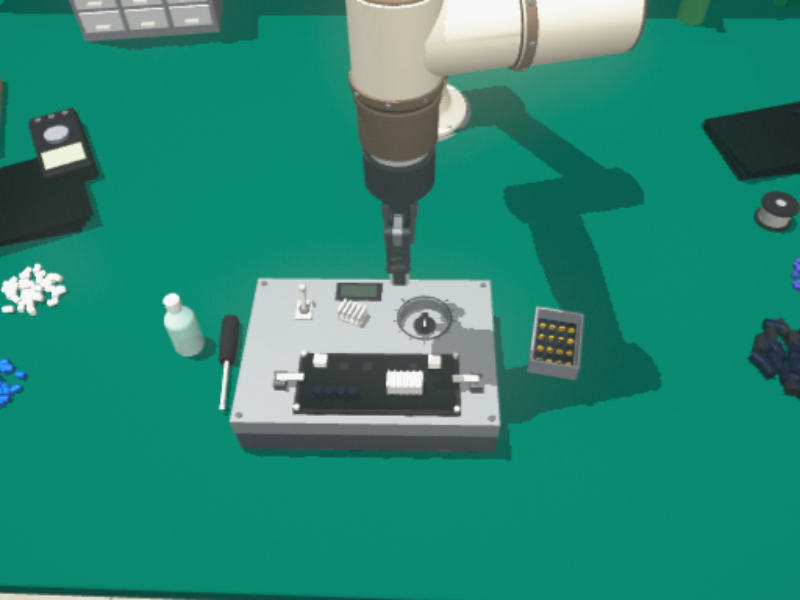

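The wrist view shows the well mouth centred near (458,325) of 800x600, with the knob's bar roughly along world x and its pointer to image left (+x). The scene view shows the toggle base near (303,315) and its ball near (303,288).

```bash
python3 - <<'E'
from h import *
s=1.5625
g=lambda f,u,v,z:ray(f,((u+.5)/s-.5,(v+.5)/s-.5),z).round(1)
print('well w',g('w',458,325,80),'knob top',g('w',455,320,76))
for u,v in [(262,280),(490,281),(500,425),(234,424)]: print('corner s',g('s',u,v,80))
print('well s',g('s',425,318,80),'tip',g('s',303,288,115),'base',g('s',303,311,82),'sink',g('s',352,312,90))
print('w corners',g('w',132,0,80),g('w',190,470,80),g('w',572,466,80),g('w',599,0,80))
a=cv2.imread('pics/s.png');b=cv2.imread('pics/w.png')
A=cv2.resize(a[165:225,175:300],(800,384),interpolation=cv2.INTER_CUBIC)  # scale 6.4
B=cv2.resize(b[160:255,240:345],(663,600),interpolation=cv2.INTER_CUBIC)
cv2.imwrite('pics/A.png',A);cv2.imwrite('pics/B.png',B)
E
```

```text
well w [591.6  25.9  80. ] knob top [593.  24.  76.]
corner s [ 528.  -210.4   80. ]
corner s [520.9 123.8  80. ]
corner s [758.9 127.3  80. ]
corner s [ 767.6 -206.5   80. ]
well s [592.   30.2  80. ] tip [ 571.2 -140.   115. ] base [ 585.9 -142.2   82. ] sink [592.  -71.7  90. ]
w corners [ 762.5 -148.2   80. ] [763.9 125.1  80. ] [514.4 122.6  80. ] [ 524.4 -148.2   80. ]
```

View pics/A.png

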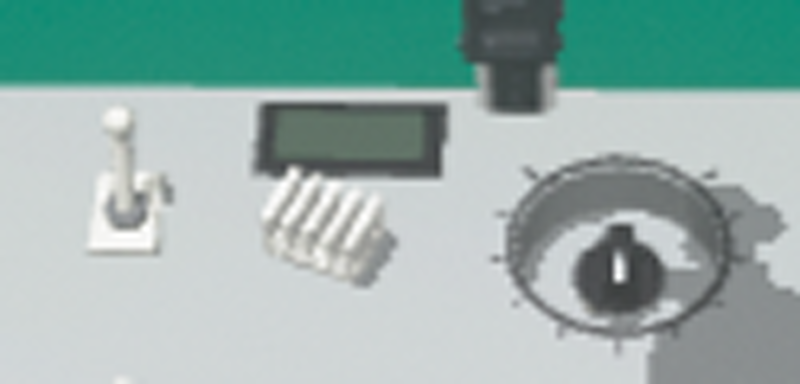

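View pics/B.png

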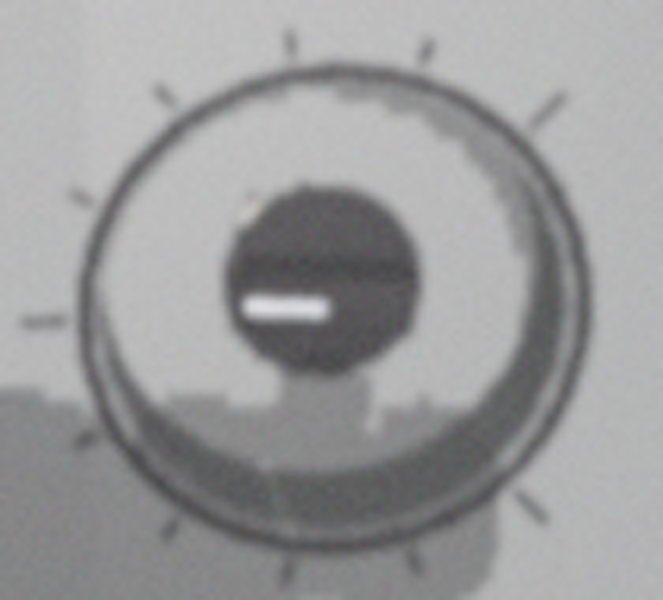

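```bash
python3 - <<'E'
from h import *
gA=lambda u,v,z:ray('s',(175+(u+.5)/6.4-.5,165+(v+.5)/6.4-.5),z).round(1)
gB=lambda u,v,z:ray('w',(240+(u+.5)/6.314-.5,160+(v+.5)/6.316-.5),z).round(1)
print('well',gA(620,246,80),gB(336,307.5,80))
a,b=gB(243,306,76),gB(328,309,76);print('ptr',a,b,np.degrees(np.arctan2(*(a-b)[1::-1])))
a,b=gA(618,250,76),gA(620,283,76);print('ptrA',a,b,np.degrees(np.arctan2(*(b-a)[1::-1])))
print('ticks',gB(48,321,80), gB(548,110,80),gB(530,505,80))
print('tip',gA(117,120,115),'base',gA(124,216,82))
E
```

```text
well [591.1  29.4  80. ] [591.7  26.3  80. ]
ptr [605.3  27.3  76. ] [592.4  27.8  76. ] -2.2196555531978954
ptrA [589.8  28.7  76. ] [604.   29.7  76. ] 4.0282636664851275
ticks [634.6  28.4  80. ] [561.7  -3.7  80. ] [561.1  58.1  80. ]
tip [ 569.  -142.2  115. ] base [ 584.4 -141.9   82. ]
```

```bash
python3 -m handwheel '[{"x":-0.0206,"y":0.0174,"z":-0.06,"az":-0.095},{"x":-0.0206,"y":0.0174,"z":-0.06,"az":-0.095},{"x":-0.0206,"y":0.0174,"z":-0.06,"az":-0.095},{"x":-0.0206,"y":0.0174,"z":-0.06,"az":-0.095},{"x":-0.0206,"y":0.0174,"z":-0.06,"az":-0.095},{"x":-0.0206,"y":0.0174,"z":-0.06,"az":-0.095},{"x":-0.0206,"y":0.0174,"z":-0.06,"az":-0.095},{"x":-0.0206,"y":0.0174,"z":-0.06,"az":-0.095}]' -0.5
python3 -m handwheel '[{"az":-0.08},{"az":-0.08},{"az":-0.08},{},{},{},{},{}]'
python3 - <<'E'
from h import *
s=arm.read_state();print(s['wrist_torque'],s['contact_force'],R.from_quat(s['ee_rot']).as_matrix().round(3),s['joints'])
b,q=snap('wrist','w2')
cv2.imwrite('pics/w2b.png',cv2.resize(b[:,:,::-1],(800,600)))
E
```

```text
[-0.03522895  0.00025635  0.06957818] [ 0.20255227  0.47780716 -0.46864614] [[-0.    -1.    -0.002]
 [-1.     0.    -0.   ]
 [ 0.     0.002 -1.   ]] [ 2.58629605e-01  3.85497312e-01  6.75134102e-03 -4.70258521e-04
 -1.19400250e+00 -2.58618101e-01]invalid input at $[0]: expected keys x, y, z, ax, ay, az
invalid input at $[0]: expected keys x, y, z, ax, ay, az
```

View pics/w2b.png

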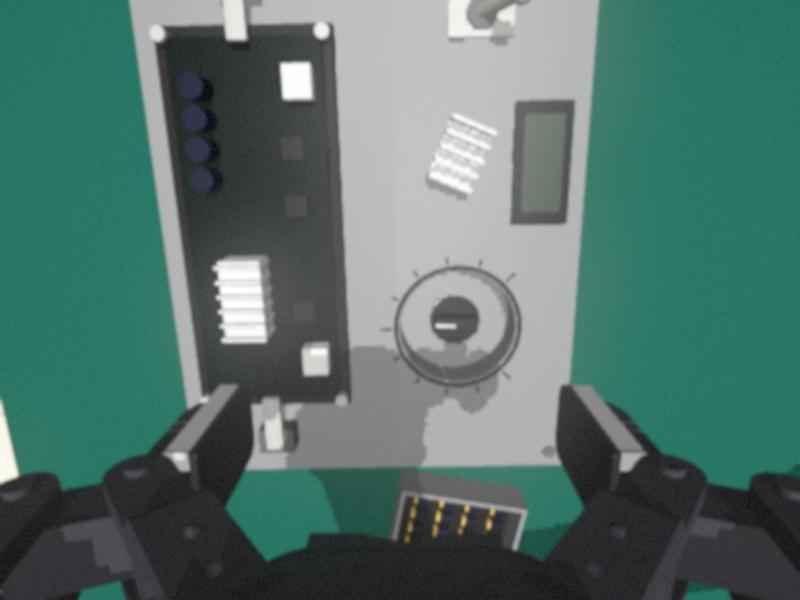

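The move was refused because every row needs all six keys, so the view is unchanged.

```bash
python3 -m handwheel '[{"x":-0.0206,"y":0.0174,"z":-0.06,"ax":0,"ay":0,"az":-0.095},{"x":-0.0206,"y":0.0174,"z":-0.06,"ax":0,"ay":0,"az":-0.095},{"x":-0.0206,"y":0.0174,"z":-0.06,"ax":0,"ay":0,"az":-0.095},{"x":-0.0206,"y":0.0174,"z":-0.06,"ax":0,"ay":0,"az":-0.095},{"x":-0.0206,"y":0.0174,"z":-0.06,"ax":0,"ay":0,"az":-0.095},{"x":-0.0206,"y":0.0174,"z":-0.06,"ax":0,"ay":0,"az":-0.095},{"x":-0.0206,"y":0.0174,"z":-0.06,"ax":0,"ay":0,"az":-0.095},{"x":-0.0206,"y":0.0174,"z":-0.06,"ax":0,"ay":0,"az":-0.095}]' -0.5
python3 -m handwheel '[{"x":0,"y":0,"z":0,"ax":0,"ay":0,"az":-0.08},{"x":0,"y":0,"z":0,"ax":0,"ay":0,"az":-0.08},{"x":0,"y":0,"z":0,"ax":0,"ay":0,"az":-0.08},{"x":0,"y":0,"z":0,"ax":0,"ay":0,"az":0},{"x":0,"y":0,"z":0,"ax":0,"ay":0,"az":0},{"x":0,"y":0,"z":0,"ax":0,"ay":0,"az":0},{"x":0,"y":0,"z":0,"ax":0,"ay":0,"az":0},{"x":0,"y":0,"z":0,"ax":0,"ay":0,"az":0}]'
python3 - <<'E'
from h import *
s=arm.read_state();print(s['wrist_torque'],s['contact_force'],R.from_quat(s['ee_rot']).as_matrix().round(3),s['joints'])
b,q=snap('wrist','w2')
cv2.imwrite('pics/w2b.png',cv2.resize(b[:,:,::-1],(800,600)))
E
```

```text
clock: 0.95
position: [591.6, 28.0, 134.5]
ee_rot: [-0.184, 0.983, 0.0, -0.0]
contact_force: [-0.4, 0.5, -0.4]
gripper_width: 21.4
grasp_force: 0.0
clock: 1.75
position: [592.0, 27.8, 135.3]
ee_rot: [-0.0, 1.0, 0.0, -0.0]
contact_force: [1.0, -0.4, 0.9]
gripper_width: 21.2
grasp_force: 0.0
[ 0.00265629  0.02235205 -0.01133444] [ 1.03472889 -0.4474427   0.94069922] [[-1.    -0.001 -0.   ]
 [-0.001  1.     0.   ]
 [ 0.     0.    -1.   ]] [ 3.19978078e-01  4.13907959e-01 -2.05197351e-01 -4.19445101e-05
 -9.51682776e-01 -1.89018706e+00]
```

View pics/w2b.png

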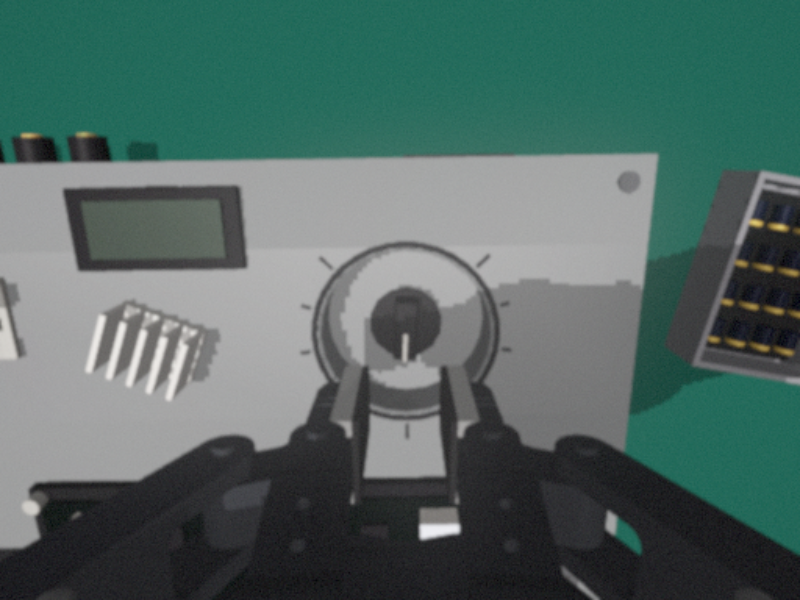

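```bash
python3 - <<'E'
from h import *
s=1.5625
g=lambda f,u,v,z:ray(f,((u+.5)/s-.5,(v+.5)/s-.5),z).round(1)
print(g('w2',406.5,330,80),g('w2',405,335,76),g('w2',405,362,76))
E
```

```text
[589.4  28.5  80. ] [592.9  27.9  76. ] [605.   27.9  76. ]
```

```bash
python3 -m handwheel '[{"x":0,"y":0,"z":-0.06,"ax":0,"ay":0,"az":0},{"x":0,"y":0,"z":-0.06,"ax":0,"ay":0,"az":0},{"x":0,"y":0,"z":-0.06,"ax":0,"ay":0,"az":0},{"x":0,"y":0,"z":-0.06,"ax":0,"ay":0,"az":0},{"x":0,"y":0,"z":-0.05,"ax":0,"ay":0,"az":0},{"x":0,"y":0,"z":-0.03,"ax":0,"ay":0,"az":0},{"x":0,"y":0,"z":-0.015,"ax":0,"ay":0,"az":0},{"x":0,"y":0,"z":0,"ax":0,"ay":0,"az":0}]'
python3 -m handwheel '[{"x":0,"y":0,"z":0,"ax":0,"ay":0,"az":0},{"x":0,"y":0,"z":0,"ax":0,"ay":0,"az":0},{"x":0,"y":0,"z":0,"ax":0,"ay":0,"az":0},{"x":0,"y":0,"z":0,"ax":0,"ay":0,"az":0},{"x":0,"y":0,"z":0,"ax":0,"ay":0,"az":0},{"x":0,"y":0,"z":0,"ax":0,"ay":0,"az":0},{"x":0,"y":0,"z":0,"ax":0,"ay":0,"az":0},{"x":0,"y":0,"z":0,"ax":0,"ay":0,"az":0}]' -0.73
python3 - <<'E'
from h import *
s=arm.read_state();print(s['wrist_torque'],s['contact_force'],s['gripper_width'],s['grasp_force'])
E
```

```text
clock: 2.6
position: [592.0, 27.8, 67.9]
ee_rot: [-0.0, 1.0, -0.0, -0.0]
contact_force: [0.4, 0.0, 0.4]
gripper_width: 21.1
grasp_force: 0.0
clock: 3.4
position: [592.0, 27.9, 68.3]
ee_rot: [0.0, 1.0, 0.0, -0.0]
contact_force: [0.0, 0.6, -0.0]
gripper_width: 11.3
grasp_force: 0.0
[-0.06219511  0.06389931 -0.00647396] [ 0.03836706  0.55695295 -0.00602447] 11.310106637536004 0.0
```

```bash
cat > st.py <<'E'
from h import *
s=arm.read_state();print('tz',round(s['wrist_torque'][2],3),'eff6',s['joint_efforts'].round(4)[3:],'j6',s['joints'].round(4)[5],'yaw',R.from_quat(s['ee_rot']).as_euler('zyx',degrees=True)[0].round(2),'w',round(s['gripper_width'],2),'g',round(s['grasp_force'],2),'F',s['contact_force'].round(1))
E
python3 st.py
python3 -m handwheel '[{"x":0,"y":0,"z":0,"ax":0,"ay":0,"az":0.01},{"x":0,"y":0,"z":0,"ax":0,"ay":0,"az":0.01},{"x":0,"y":0,"z":0,"ax":0,"ay":0,"az":0.01},{"x":0,"y":0,"z":0,"ax":0,"ay":0,"az":0.01},{"x":0,"y":0,"z":0,"ax":0,"ay":0,"az":0.01},{"x":0,"y":0,"z":0,"ax":0,"ay":0,"az":0.01},{"x":0,"y":0,"z":0,"ax":0,"ay":0,"az":0},{"x":0,"y":0,"z":0,"ax":0,"ay":0,"az":0}]'|head -1; python3 st.py
python3 -m handwheel '[{"x":0,"y":0,"z":0,"ax":0,"ay":0,"az":0.01},{"x":0,"y":0,"z":0,"ax":0,"ay":0,"az":0.01},{"x":0,"y":0,"z":0,"ax":0,"ay":0,"az":0.01},{"x":0,"y":0,"z":0,"ax":0,"ay":0,"az":0.01},{"x":0,"y":0,"z":0,"ax":0,"ay":0,"az":0.01},{"x":0,"y":0,"z":0,"ax":0,"ay":0,"az":0.01},{"x":0,"y":0,"z":0,"ax":0,"ay":0,"az":0},{"x":0,"y":0,"z":0,"ax":0,"ay":0,"az":0}]'|head -1; python3 st.py
```

```text
tz -0.006 eff6 [ 3.2473e+00 -6.0000e-04 -0.0000e+00] j6 -1.8908 yaw -180.0 w 11.31 g 0.0 F [ 0.   0.6 -0. ]
clock: 4.2
tz -0.028 eff6 [ 3.6339 -0.44    0.0462] j6 -1.7966 yaw 174.6 w 11.67 g 1.64 F [0.4 2.6 0.3]
clock: 5.0
tz -0.028 eff6 [ 3.7805 -0.743   0.0524] j6 -1.7023 yaw 169.2 w 11.62 g 1.87 F [ 0.5  4.1 -1. ]
```

```bash
sed -i "s/'zyx'/'ZYX'/" st.py; python3 -m handwheel '[{"x":0,"y":0.003,"z":0,"ax":0,"ay":0,"az":0.03},{"x":0,"y":0.002,"z":0,"ax":0,"ay":0,"az":0.03},{"x":0,"y":0,"z":0,"ax":0,"ay":0,"az":0.03},{"x":0,"y":0,"z":0,"ax":0,"ay":0,"az":0.03},{"x":0,"y":0,"z":0,"ax":0,"ay":0,"az":0.03},{"x":0,"y":0,"z":0,"ax":0,"ay":0,"az":0.03},{"x":0,"y":0,"z":0,"ax":0,"ay":0,"az":0.01},{"x":0,"y":0,"z":0,"ax":0,"ay":0,"az":0}]'|head -2; python3 st.py
```

```text
clock: 5.8
position: [592.1, 28.3, 68.4]
tz -0.03 eff6 [ 2.9349 -0.555   0.0995] j6 -1.406 yaw -152.13 w 11.7 g 1.8 F [ 2.3 -1.  -0.6]
```

```bash
python3 -m handwheel '[{"x":0.002,"y":0,"z":0,"ax":0,"ay":0,"az":0.02},{"x":0,"y":0,"z":0,"ax":0,"ay":0,"az":0.02},{"x":0,"y":0,"z":0,"ax":0,"ay":0,"az":0.02},{"x":0,"y":0,"z":0,"ax":0,"ay":0,"az":0.02},{"x":0,"y":0,"z":0,"ax":0,"ay":0,"az":0.02},{"x":0,"y":0,"z":0,"ax":0,"ay":0,"az":0.01},{"x":0,"y":0,"z":0,"ax":0,"ay":0,"az":0},{"x":0,"y":0,"z":0,"ax":0,"ay":0,"az":0}]'|head -2; python3 st.py;python3 -m handwheel '[{"x":0,"y":0,"z":0,"ax":0,"ay":0,"az":0.02},{"x":0,"y":0,"z":0,"ax":0,"ay":0,"az":0.02},{"x":0,"y":0,"z":0,"ax":0,"ay":0,"az":0.02},{"x":0,"y":0,"z":0,"ax":0,"ay":0,"az":0.02},{"x":0,"y":0,"z":0,"ax":0,"ay":0,"az":0.02},{"x":0,"y":0,"z":0,"ax":0,"ay":0,"az":0.01},{"x":0,"y":0,"z":0,"ax":0,"ay":0,"az":0},{"x":0,"y":0,"z":0,"ax":0,"ay":0,"az":0}]'|head -2; python3 st.py
```

```text
clock: 6.6
position: [592.1, 28.4, 68.3]
tz -0.035 eff6 [ 2.7237 -0.1159  0.0447] j6 -1.2332 yaw -142.24 w 11.83 g 2.0 F [ 1.5 -1.4  0.3]
clock: 7.4
position: [592.1, 28.4, 68.3]
tz -0.07 eff6 [2.4758 0.1066 0.048 ] j6 -1.0603 yaw -132.34 w 11.11 g 1.98 F [ 1.3 -3.3  0.8]
```

```bash
echo "raise SystemExit(int(abs(s['joint_efforts'][5])>0.072))" >> st.py
python3 -m handwheel '[{"x":0.0015,"y":-0.002,"z":0,"ax":0,"ay":0,"az":0.02},{"x":0,"y":-0.001,"z":0,"ax":0,"ay":0,"az":0.02},{"x":0,"y":0,"z":0,"ax":0,"ay":0,"az":0.02},{"x":0,"y":0,"z":0,"ax":0,"ay":0,"az":0.02},{"x":0,"y":0,"z":0,"ax":0,"ay":0,"az":0.02},{"x":0,"y":0,"z":0,"ax":0,"ay":0,"az":0.01},{"x":0,"y":0,"z":0,"ax":0,"ay":0,"az":0},{"x":0,"y":0,"z":0,"ax":0,"ay":0,"az":0}]'|head -2; python3 st.py &&python3 -m handwheel '[{"x":0,"y":0,"z":0,"ax":0,"ay":0,"az":0.004},{"x":0,"y":0,"z":0,"ax":0,"ay":0,"az":0.004},{"x":0,"y":0,"z":0,"ax":0,"ay":0,"az":0.004},{"x":0,"y":0,"z":0,"ax":0,"ay":0,"az":0.004},{"x":0,"y":0,"z":0,"ax":0,"ay":0,"az":0.004},{"x":0,"y":0,"z":0,"ax":0,"ay":0,"az":0},{"x":0,"y":0,"z":0,"ax":0,"ay":0,"az":0},{"x":0,"y":0,"z":0,"ax":0,"ay":0,"az":0}]'|head -2; python3 st.py
```

```text
clock: 8.2
position: [592.3, 28.3, 68.3]
tz 0.009 eff6 [3.0758 0.4613 0.0402] j6 -0.8863 yaw -122.43 w 11.73 g 1.83 F [-1.3 -1.1  2. ]
clock: 9.0
position: [592.4, 28.3, 68.2]
tz -0.058 eff6 [3.5278 1.006  0.0454] j6 -0.8544 yaw -120.61 w 11.39 g 2.43 F [-3.3 -0.8  4. ]
```

```bash
python3 -m handwheel '[{"x":-0.002,"y":0,"z":0.003,"ax":0,"ay":0,"az":0.005},{"x":0,"y":0,"z":0,"ax":0,"ay":0,"az":0.005},{"x":0,"y":0,"z":0,"ax":0,"ay":0,"az":0.005},{"x":0,"y":0,"z":0,"ax":0,"ay":0,"az":0.005},{"x":0,"y":0,"z":0,"ax":0,"ay":0,"az":0},{"x":0,"y":0,"z":0,"ax":0,"ay":0,"az":0},{"x":0,"y":0,"z":0,"ax":0,"ay":0,"az":0},{"x":0,"y":0,"z":0,"ax":0,"ay":0,"az":0}]'|head -2; python3 st.py &&
python3 -m handwheel '[{"x":0,"y":0,"z":0,"ax":0,"ay":0,"az":0.005},{"x":0,"y":0,"z":0,"ax":0,"ay":0,"az":0.005},{"x":0,"y":0,"z":0,"ax":0,"ay":0,"az":0.005},{"x":0,"y":0,"z":0,"ax":0,"ay":0,"az":0.005},{"x":0,"y":0,"z":0,"ax":0,"ay":0,"az":0.004},{"x":0,"y":0,"z":0,"ax":0,"ay":0,"az":0},{"x":0,"y":0,"z":0,"ax":0,"ay":0,"az":0},{"x":0,"y":0,"z":0,"ax":0,"ay":0,"az":0}]'|head -2; python3 st.py &&
python3 -m handwheel '[{"x":0,"y":0,"z":0,"ax":0,"ay":0,"az":0.005},{"x":0,"y":0,"z":0,"ax":0,"ay":0,"az":0.005},{"x":0,"y":0,"z":0,"ax":0,"ay":0,"az":0.005},{"x":0,"y":0,"z":0,"ax":0,"ay":0,"az":0.005},{"x":0,"y":0,"z":0,"ax":0,"ay":0,"az":0.004},{"x":0,"y":0,"z":0,"ax":0,"ay":0,"az":0},{"x":0,"y":0,"z":0,"ax":0,"ay":0,"az":0},{"x":0,"y":0,"z":0,"ax":0,"ay":0,"az":0}]'|head -2; python3 st.py
```

```text
clock: 9.8
position: [592.3, 28.3, 68.8]
tz -0.02 eff6 [3.8079 0.2556 0.044 ] j6 -0.8232 yaw -118.8 w 11.59 g 2.08 F [-0.5  0.1 -3.4]
clock: 10.6
position: [592.3, 28.3, 68.9]
tz -0.123 eff6 [3.9368 0.2422 0.0461] j6 -0.7855 yaw -116.64 w 11.41 g 2.17 F [-2.2 -0.1 -3.2]
clock: 11.4
position: [592.3, 28.3, 68.9]
tz -0.074 eff6 [3.9938 0.2785 0.0462] j6 -0.7478 yaw -114.48 w 11.52 g 2.18 F [-1.1  1.3 -3.2]
```

```bash
python3 -m handwheel '[{"x":0,"y":0,"z":0,"ax":0,"ay":0,"az":0.005},{"x":0,"y":0,"z":0,"ax":0,"ay":0,"az":0.005},{"x":0,"y":0,"z":0,"ax":0,"ay":0,"az":0.005},{"x":0,"y":0,"z":0,"ax":0,"ay":0,"az":0.005},{"x":0,"y":0,"z":0,"ax":0,"ay":0,"az":0.005},{"x":0,"y":0,"z":0,"ax":0,"ay":0,"az":0},{"x":0,"y":0,"z":0,"ax":0,"ay":0,"az":0},{"x":0,"y":0,"z":0,"ax":0,"ay":0,"az":0}]'|head -1; python3 st.py &&
python3 -m handwheel '[{"x":0,"y":0,"z":0,"ax":0,"ay":0,"az":0.005},{"x":0,"y":0,"z":0,"ax":0,"ay":0,"az":0.005},{"x":0,"y":0,"z":0,"ax":0,"ay":0,"az":0.005},{"x":0,"y":0,"z":0,"ax":0,"ay":0,"az":0.005},{"x":0,"y":0,"z":0,"ax":0,"ay":0,"az":0.005},{"x":0,"y":0,"z":0,"ax":0,"ay":0,"az":0},{"x":0,"y":0,"z":0,"ax":0,"ay":0,"az":0},{"x":0,"y":0,"z":0,"ax":0,"ay":0,"az":0}]'|head -1; python3 st.py &&
python3 -m handwheel '[{"x":0,"y":0,"z":0,"ax":0,"ay":0,"az":0.005},{"x":0,"y":0,"z":0,"ax":0,"ay":0,"az":0.005},{"x":0,"y":0,"z":0,"ax":0,"ay":0,"az":0.005},{"x":0,"y":0,"z":0,"ax":0,"ay":0,"az":0.005},{"x":0,"y":0,"z":0,"ax":0,"ay":0,"az":0.005},{"x":0,"y":0,"z":0,"ax":0,"ay":0,"az":0},{"x":0,"y":0,"z":0,"ax":0,"ay":0,"az":0},{"x":0,"y":0,"z":0,"ax":0,"ay":0,"az":0}]'|head -1; python3 st.py &&
python3 -m handwheel '[{"x":0,"y":0,"z":0,"ax":0,"ay":0,"az":0.005},{"x":0,"y":0,"z":0,"ax":0,"ay":0,"az":0.005},{"x":0,"y":0,"z":0,"ax":0,"ay":0,"az":0.005},{"x":0,"y":0,"z":0,"ax":0,"ay":0,"az":0.005},{"x":0,"y":0,"z":0,"ax":0,"ay":0,"az":0.005},{"x":0,"y":0,"z":0,"ax":0,"ay":0,"az":0},{"x":0,"y":0,"z":0,"ax":0,"ay":0,"az":0},{"x":0,"y":0,"z":0,"ax":0,"ay":0,"az":0}]'|head -1; python3 st.py
```

```text
clock: 12.2
tz -0.068 eff6 [4.0276 0.2963 0.0452] j6 -0.7085 yaw -112.23 w 11.51 g 2.14 F [-1.   0.8 -3.2]
clock: 13.0
tz -0.021 eff6 [4.051  0.3063 0.0452] j6 -0.6693 yaw -109.98 w 11.59 g 2.14 F [-1.8  1.3 -2.6]
clock: 13.8
tz 0.008 eff6 [4.069  0.3142 0.0453] j6 -0.63 yaw -107.73 w 11.71 g 2.13 F [-1.5  0.8 -2.2]
clock: 14.6
tz -0.064 eff6 [4.0843 0.3224 0.0453] j6 -0.5907 yaw -105.48 w 11.42 g 2.13 F [-1.9  0.4 -2.3]
```

```bash
python3 -m handwheel '[{"x":0,"y":0,"z":0,"ax":0,"ay":0,"az":0.005},{"x":0,"y":0,"z":0,"ax":0,"ay":0,"az":0.005},{"x":0,"y":0,"z":0,"ax":0,"ay":0,"az":0.005},{"x":0,"y":0,"z":0,"ax":0,"ay":0,"az":0.005},{"x":0,"y":0,"z":0,"ax":0,"ay":0,"az":0.005},{"x":0,"y":0,"z":0,"ax":0,"ay":0,"az":0},{"x":0,"y":0,"z":0,"ax":0,"ay":0,"az":0},{"x":0,"y":0,"z":0,"ax":0,"ay":0,"az":0}]'|head -1; python3 st.py &&
python3 -m handwheel '[{"x":0,"y":0,"z":0,"ax":0,"ay":0,"az":0.005},{"x":0,"y":0,"z":0,"ax":0,"ay":0,"az":0.005},{"x":0,"y":0,"z":0,"ax":0,"ay":0,"az":0.005},{"x":0,"y":0,"z":0,"ax":0,"ay":0,"az":0.005},{"x":0,"y":0,"z":0,"ax":0,"ay":0,"az":0.005},{"x":0,"y":0,"z":0,"ax":0,"ay":0,"az":0},{"x":0,"y":0,"z":0,"ax":0,"ay":0,"az":0},{"x":0,"y":0,"z":0,"ax":0,"ay":0,"az":0}]'|head -1; python3 st.py &&
python3 -m handwheel '[{"x":0,"y":0,"z":0,"ax":0,"ay":0,"az":0.005},{"x":0,"y":0,"z":0,"ax":0,"ay":0,"az":0.005},{"x":0,"y":0,"z":0,"ax":0,"ay":0,"az":0.005},{"x":0,"y":0,"z":0,"ax":0,"ay":0,"az":0.005},{"x":0,"y":0,"z":0,"ax":0,"ay":0,"az":0.005},{"x":0,"y":0,"z":0,"ax":0,"ay":0,"az":0},{"x":0,"y":0,"z":0,"ax":0,"ay":0,"az":0},{"x":0,"y":0,"z":0,"ax":0,"ay":0,"az":0}]'|head -1; python3 st.py &&
python3 -m handwheel '[{"x":0,"y":0,"z":0,"ax":0,"ay":0,"az":0.005},{"x":0,"y":0,"z":0,"ax":0,"ay":0,"az":0.005},{"x":0,"y":0,"z":0,"ax":0,"ay":0,"az":0.005},{"x":0,"y":0,"z":0,"ax":0,"ay":0,"az":0.005},{"x":0,"y":0,"z":0,"ax":0,"ay":0,"az":0.005},{"x":0,"y":0,"z":0,"ax":0,"ay":0,"az":0},{"x":0,"y":0,"z":0,"ax":0,"ay":0,"az":0},{"x":0,"y":0,"z":0,"ax":0,"ay":0,"az":0}]'|head -1; python3 st.py&&
python3 -m handwheel '[{"x":0,"y":0,"z":0,"ax":0,"ay":0,"az":0.005},{"x":0,"y":0,"z":0,"ax":0,"ay":0,"az":0.005},{"x":0,"y":0,"z":0,"ax":0,"ay":0,"az":0.005},{"x":0,"y":0,"z":0,"ax":0,"ay":0,"az":0.005},{"x":0,"y":0,"z":0,"ax":0,"ay":0,"az":0.005},{"x":0,"y":0,"z":0,"ax":0,"ay":0,"az":0},{"x":0,"y":0,"z":0,"ax":0,"ay":0,"az":0},{"x":0,"y":0,"z":0,"ax":0,"ay":0,"az":0}]'|head -1; python3 st.py&&
python3 -m handwheel '[{"x":0,"y":0,"z":0,"ax":0,"ay":0,"az":0.005},{"x":0,"y":0,"z":0,"ax":0,"ay":0,"az":0.005},{"x":0,"y":0,"z":0,"ax":0,"ay":0,"az":0.005},{"x":0,"y":0,"z":0,"ax":0,"ay":0,"az":0.005},{"x":0,"y":0,"z":0,"ax":0,"ay":0,"az":0.005},{"x":0,"y":0,"z":0,"ax":0,"ay":0,"az":0},{"x":0,"y":0,"z":0,"ax":0,"ay":0,"az":0},{"x":0,"y":0,"z":0,"ax":0,"ay":0,"az":0}]'|head -1; python3 st.py
```

```text
clock: 15.4
tz -0.047 eff6 [4.0983 0.3321 0.0453] j6 -0.5514 yaw -103.23 w 11.61 g 2.13 F [-1.3  2.  -2.8]
clock: 16.2
tz -0.019 eff6 [4.1118 0.3434 0.0454] j6 -0.5121 yaw -100.98 w 11.48 g 2.12 F [-1.4  1.1 -2.2]
clock: 17.0
tz -0.094 eff6 [4.1253 0.3563 0.0454] j6 -0.4729 yaw -98.73 w 11.43 g 2.12 F [-2.   1.  -3.3]
clock: 17.8
tz -0.06 eff6 [4.1388 0.3709 0.0454] j6 -0.4336 yaw -96.48 w 11.5 g 2.11 F [-1.6  2.4 -3. ]
clock: 18.6
tz -0.046 eff6 [4.1522 0.3869 0.0455] j6 -0.3944 yaw -94.23 w 11.72 g 2.11 F [-1.9  1.3 -2.2]
clock: 19.4
tz -0.019 eff6 [4.1655 0.4045 0.0455] j6 -0.3551 yaw -91.98 w 11.77 g 2.11 F [-1.7  1.6 -2. ]
```

```bash
sed -i 's/0.072/0.05/' st.py; python3 -m handwheel '[{"x":0,"y":0,"z":0,"ax":0,"ay":0,"az":0.004},{"x":0,"y":0,"z":0,"ax":0,"ay":0,"az":0.004},{"x":0,"y":0,"z":0,"ax":0,"ay":0,"az":0.004},{"x":0,"y":0,"z":0,"ax":0,"ay":0,"az":0.004},{"x":0,"y":0,"z":0,"ax":0,"ay":0,"az":0.004},{"x":0,"y":0,"z":0,"ax":0,"ay":0,"az":0},{"x":0,"y":0,"z":0,"ax":0,"ay":0,"az":0},{"x":0,"y":0,"z":0,"ax":0,"ay":0,"az":0}]'|head -1; python3 st.py &&
python3 -m handwheel '[{"x":0,"y":0,"z":0,"ax":0,"ay":0,"az":0.004},{"x":0,"y":0,"z":0,"ax":0,"ay":0,"az":0.004},{"x":0,"y":0,"z":0,"ax":0,"ay":0,"az":0.004},{"x":0,"y":0,"z":0,"ax":0,"ay":0,"az":0.004},{"x":0,"y":0,"z":0,"ax":0,"ay":0,"az":0.004},{"x":0,"y":0,"z":0,"ax":0,"ay":0,"az":0},{"x":0,"y":0,"z":0,"ax":0,"ay":0,"az":0},{"x":0,"y":0,"z":0,"ax":0,"ay":0,"az":0}]'|head -1; python3 st.py &&
python3 -m handwheel '[{"x":0,"y":0,"z":0,"ax":0,"ay":0,"az":0.004},{"x":0,"y":0,"z":0,"ax":0,"ay":0,"az":0.004},{"x":0,"y":0,"z":0,"ax":0,"ay":0,"az":0.004},{"x":0,"y":0,"z":0,"ax":0,"ay":0,"az":0.004},{"x":0,"y":0,"z":0,"ax":0,"ay":0,"az":0.004},{"x":0,"y":0,"z":0,"ax":0,"ay":0,"az":0},{"x":0,"y":0,"z":0,"ax":0,"ay":0,"az":0},{"x":0,"y":0,"z":0,"ax":0,"ay":0,"az":0}]'|head -1; python3 st.py &&
python3 -m handwheel '[{"x":0,"y":0,"z":0,"ax":0,"ay":0,"az":0.004},{"x":0,"y":0,"z":0,"ax":0,"ay":0,"az":0.004},{"x":0,"y":0,"z":0,"ax":0,"ay":0,"az":0.004},{"x":0,"y":0,"z":0,"ax":0,"ay":0,"az":0.004},{"x":0,"y":0,"z":0,"ax":0,"ay":0,"az":0.004},{"x":0,"y":0,"z":0,"ax":0,"ay":0,"az":0},{"x":0,"y":0,"z":0,"ax":0,"ay":0,"az":0},{"x":0,"y":0,"z":0,"ax":0,"ay":0,"az":0}]'|head -1; python3 st.py &&
python3 -m handwheel '[{"x":0,"y":0,"z":0,"ax":0,"ay":0,"az":0.004},{"x":0,"y":0,"z":0,"ax":0,"ay":0,"az":0.004},{"x":0,"y":0,"z":0,"ax":0,"ay":0,"az":0.004},{"x":0,"y":0,"z":0,"ax":0,"ay":0,"az":0.004},{"x":0,"y":0,"z":0,"ax":0,"ay":0,"az":0.004},{"x":0,"y":0,"z":0,"ax":0,"ay":0,"az":0},{"x":0,"y":0,"z":0,"ax":0,"ay":0,"az":0},{"x":0,"y":0,"z":0,"ax":0,"ay":0,"az":0}]'|head -1; python3 st.py &&
python3 -m handwheel '[{"x":0,"y":0,"z":0,"ax":0,"ay":0,"az":0.004},{"x":0,"y":0,"z":0,"ax":0,"ay":0,"az":0.004},{"x":0,"y":0,"z":0,"ax":0,"ay":0,"az":0.004},{"x":0,"y":0,"z":0,"ax":0,"ay":0,"az":0.004},{"x":0,"y":0,"z":0,"ax":0,"ay":0,"az":0.004},{"x":0,"y":0,"z":0,"ax":0,"ay":0,"az":0},{"x":0,"y":0,"z":0,"ax":0,"ay":0,"az":0},{"x":0,"y":0,"z":0,"ax":0,"ay":0,"az":0}]'|head -1; python3 st.py &&
python3 -m handwheel '[{"x":0,"y":0,"z":0,"ax":0,"ay":0,"az":0.004},{"x":0,"y":0,"z":0,"ax":0,"ay":0,"az":0.004},{"x":0,"y":0,"z":0,"ax":0,"ay":0,"az":0.004},{"x":0,"y":0,"z":0,"ax":0,"ay":0,"az":0.004},{"x":0,"y":0,"z":0,"ax":0,"ay":0,"az":0.004},{"x":0,"y":0,"z":0,"ax":0,"ay":0,"az":0},{"x":0,"y":0,"z":0,"ax":0,"ay":0,"az":0},{"x":0,"y":0,"z":0,"ax":0,"ay":0,"az":0}]'|head -1; python3 st.py &&
python3 -m handwheel '[{"x":0,"y":0,"z":0,"ax":0,"ay":0,"az":0.004},{"x":0,"y":0,"z":0,"ax":0,"ay":0,"az":0.004},{"x":0,"y":0,"z":0,"ax":0,"ay":0,"az":0.004},{"x":0,"y":0,"z":0,"ax":0,"ay":0,"az":0.004},{"x":0,"y":0,"z":0,"ax":0,"ay":0,"az":0.004},{"x":0,"y":0,"z":0,"ax":0,"ay":0,"az":0},{"x":0,"y":0,"z":0,"ax":0,"ay":0,"az":0},{"x":0,"y":0,"z":0,"ax":0,"ay":0,"az":0}]'|head -1; python3 st.py
```

```text
clock: 20.2
tz -0.027 eff6 [4.1797 0.4216 0.0465] j6 -0.3237 yaw -90.18 w 11.39 g 2.14 F [-1.8  1.2 -2.3]
clock: 21.0
tz -0.007 eff6 [4.1924 0.4393 0.0465] j6 -0.2923 yaw -88.38 w 11.18 g 2.14 F [-0.9  1.8 -3.1]
clock: 21.8
tz -0.014 eff6 [4.2043 0.4574 0.0465] j6 -0.2609 yaw -86.58 w 11.58 g 2.14 F [-2.6  1.9 -2.5]
clock: 22.6
tz -0.037 eff6 [4.2112 0.4785 0.0474] j6 -0.2294 yaw -84.78 w 11.56 g 2.13 F [-2.2  1.  -2.5]
clock: 23.4
tz -0.054 eff6 [4.211  0.5007 0.0465] j6 -0.198 yaw -82.98 w 11.58 g 2.09 F [-1.2  1.9 -2. ]
clock: 24.2
tz -0.039 eff6 [4.2156 0.5208 0.0465] j6 -0.1666 yaw -81.18 w 11.69 g 2.09 F [-1.9  1.9 -2.2]
clock: 25.0
tz -0.013 eff6 [4.2222 0.5401 0.0465] j6 -0.1352 yaw -79.38 w 11.6 g 2.09 F [-2.7  1.8 -2. ]
clock: 25.8
tz -0.082 eff6 [4.2294 0.559  0.0466] j6 -0.1038 yaw -77.58 w 11.16 g 2.08 F [-3.3  0.9 -1.4]
```

```bash
python3 -m handwheel '[{"x":0,"y":0,"z":0,"ax":0,"ay":0,"az":0.004},{"x":0,"y":0,"z":0,"ax":0,"ay":0,"az":0.004},{"x":0,"y":0,"z":0,"ax":0,"ay":0,"az":0.004},{"x":0,"y":0,"z":0,"ax":0,"ay":0,"az":0.004},{"x":0,"y":0,"z":0,"ax":0,"ay":0,"az":0.004},{"x":0,"y":0,"z":0,"ax":0,"ay":0,"az":0},{"x":0,"y":0,"z":0,"ax":0,"ay":0,"az":0},{"x":0,"y":0,"z":0,"ax":0,"ay":0,"az":0}]'|head -1; python3 st.py &&
python3 -m handwheel '[{"x":0,"y":0,"z":0,"ax":0,"ay":0,"az":0.004},{"x":0,"y":0,"z":0,"ax":0,"ay":0,"az":0.004},{"x":0,"y":0,"z":0,"ax":0,"ay":0,"az":0.004},{"x":0,"y":0,"z":0,"ax":0,"ay":0,"az":0.004},{"x":0,"y":0,"z":0,"ax":0,"ay":0,"az":0.004},{"x":0,"y":0,"z":0,"ax":0,"ay":0,"az":0},{"x":0,"y":0,"z":0,"ax":0,"ay":0,"az":0},{"x":0,"y":0,"z":0,"ax":0,"ay":0,"az":0}]'|head -1; python3 st.py &&
python3 -m handwheel '[{"x":0,"y":0,"z":0,"ax":0,"ay":0,"az":0.004},{"x":0,"y":0,"z":0,"ax":0,"ay":0,"az":0.004},{"x":0,"y":0,"z":0,"ax":0,"ay":0,"az":0.004},{"x":0,"y":0,"z":0,"ax":0,"ay":0,"az":0.004},{"x":0,"y":0,"z":0,"ax":0,"ay":0,"az":0.004},{"x":0,"y":0,"z":0,"ax":0,"ay":0,"az":0},{"x":0,"y":0,"z":0,"ax":0,"ay":0,"az":0},{"x":0,"y":0,"z":0,"ax":0,"ay":0,"az":0}]'|head -1; python3 st.py &&
python3 -m handwheel '[{"x":0,"y":0,"z":0,"ax":0,"ay":0,"az":0.004},{"x":0,"y":0,"z":0,"ax":0,"ay":0,"az":0.004},{"x":0,"y":0,"z":0,"ax":0,"ay":0,"az":0.004},{"x":0,"y":0,"z":0,"ax":0,"ay":0,"az":0.004},{"x":0,"y":0,"z":0,"ax":0,"ay":0,"az":0.004},{"x":0,"y":0,"z":0,"ax":0,"ay":0,"az":0},{"x":0,"y":0,"z":0,"ax":0,"ay":0,"az":0},{"x":0,"y":0,"z":0,"ax":0,"ay":0,"az":0}]'|head -1; python3 st.py &&
python3 -m handwheel '[{"x":0,"y":0,"z":0,"ax":0,"ay":0,"az":0.004},{"x":0,"y":0,"z":0,"ax":0,"ay":0,"az":0.004},{"x":0,"y":0,"z":0,"ax":0,"ay":0,"az":0.004},{"x":0,"y":0,"z":0,"ax":0,"ay":0,"az":0.004},{"x":0,"y":0,"z":0,"ax":0,"ay":0,"az":0.004},{"x":0,"y":0,"z":0,"ax":0,"ay":0,"az":0},{"x":0,"y":0,"z":0,"ax":0,"ay":0,"az":0},{"x":0,"y":0,"z":0,"ax":0,"ay":0,"az":0}]'|head -1; python3 st.py &&
python3 -m handwheel '[{"x":0,"y":0,"z":0,"ax":0,"ay":0,"az":0.004},{"x":0,"y":0,"z":0,"ax":0,"ay":0,"az":0.004},{"x":0,"y":0,"z":0,"ax":0,"ay":0,"az":0.004},{"x":0,"y":0,"z":0,"ax":0,"ay":0,"az":0.004},{"x":0,"y":0,"z":0,"ax":0,"ay":0,"az":0.004},{"x":0,"y":0,"z":0,"ax":0,"ay":0,"az":0},{"x":0,"y":0,"z":0,"ax":0,"ay":0,"az":0},{"x":0,"y":0,"z":0,"ax":0,"ay":0,"az":0}]'|head -1; python3 st.py &&
python3 -m handwheel '[{"x":0,"y":0,"z":0,"ax":0,"ay":0,"az":0.004},{"x":0,"y":0,"z":0,"ax":0,"ay":0,"az":0.004},{"x":0,"y":0,"z":0,"ax":0,"ay":0,"az":0.004},{"x":0,"y":0,"z":0,"ax":0,"ay":0,"az":0.004},{"x":0,"y":0,"z":0,"ax":0,"ay":0,"az":0.004},{"x":0,"y":0,"z":0,"ax":0,"ay":0,"az":0},{"x":0,"y":0,"z":0,"ax":0,"ay":0,"az":0},{"x":0,"y":0,"z":0,"ax":0,"ay":0,"az":0}]'|head -1; python3 st.py &&
python3 -m handwheel '[{"x":0,"y":0,"z":0,"ax":0,"ay":0,"az":0.004},{"x":0,"y":0,"z":0,"ax":0,"ay":0,"az":0.004},{"x":0,"y":0,"z":0,"ax":0,"ay":0,"az":0.004},{"x":0,"y":0,"z":0,"ax":0,"ay":0,"az":0.004},{"x":0,"y":0,"z":0,"ax":0,"ay":0,"az":0.004},{"x":0,"y":0,"z":0,"ax":0,"ay":0,"az":0},{"x":0,"y":0,"z":0,"ax":0,"ay":0,"az":0},{"x":0,"y":0,"z":0,"ax":0,"ay":0,"az":0}]'|head -1; python3 st.py
```

```text
clock: 26.6
tz -0.019 eff6 [4.2337 0.5793 0.0475] j6 -0.0724 yaw -75.78 w 11.39 g 2.08 F [-2.2  1.6 -2.2]
clock: 27.4
tz -0.099 eff6 [4.2307 0.5998 0.0466] j6 -0.0409 yaw -73.98 w 11.43 g 2.04 F [-2.4  1.5 -2.3]
clock: 28.2
tz -0.028 eff6 [4.2327 0.6192 0.0466] j6 -0.0096 yaw -72.18 w 11.57 g 2.04 F [-3.   1.9 -2.1]
clock: 29.0
tz -0.03 eff6 [4.2365 0.638  0.0466] j6 0.0219 yaw -70.38 w 11.41 g 2.03 F [-2.3  1.1 -2.3]
clock: 29.8
tz -0.009 eff6 [4.2416 0.6562 0.0467] j6 0.0533 yaw -68.58 w 11.5 g 2.03 F [-2.8  2.  -2. ]
clock: 30.6
tz -0.01 eff6 [4.2432 0.6749 0.0476] j6 0.0847 yaw -66.78 w 11.58 g 2.03 F [-3.4  0.7 -1. ]
clock: 31.4
tz -0.019 eff6 [4.2382 0.6933 0.0466] j6 0.1161 yaw -64.98 w 11.14 g 1.98 F [-2.5  1.5 -2.3]
clock: 32.2
tz -0.067 eff6 [4.2378 0.7107 0.0466] j6 0.1475 yaw -63.18 w 12.0 g 1.98 F [-2.2  1.1 -1.6]
```

```bash
python3 -m handwheel '[{"x":0,"y":0,"z":0,"ax":0,"ay":0,"az":0.004},{"x":0,"y":0,"z":0,"ax":0,"ay":0,"az":0.004},{"x":0,"y":0,"z":0,"ax":0,"ay":0,"az":0.004},{"x":0,"y":0,"z":0,"ax":0,"ay":0,"az":0.004},{"x":0,"y":0,"z":0,"ax":0,"ay":0,"az":0.004},{"x":0,"y":0,"z":0,"ax":0,"ay":0,"az":0},{"x":0,"y":0,"z":0,"ax":0,"ay":0,"az":0},{"x":0,"y":0,"z":0,"ax":0,"ay":0,"az":0}]'|head -1; python3 st.py &&
python3 -m handwheel '[{"x":0,"y":0,"z":0,"ax":0,"ay":0,"az":0.004},{"x":0,"y":0,"z":0,"ax":0,"ay":0,"az":0.004},{"x":0,"y":0,"z":0,"ax":0,"ay":0,"az":0.004},{"x":0,"y":0,"z":0,"ax":0,"ay":0,"az":0.004},{"x":0,"y":0,"z":0,"ax":0,"ay":0,"az":0.004},{"x":0,"y":0,"z":0,"ax":0,"ay":0,"az":0},{"x":0,"y":0,"z":0,"ax":0,"ay":0,"az":0},{"x":0,"y":0,"z":0,"ax":0,"ay":0,"az":0}]'|head -1; python3 st.py &&
python3 -m handwheel '[{"x":0,"y":0,"z":0,"ax":0,"ay":0,"az":0.004},{"x":0,"y":0,"z":0,"ax":0,"ay":0,"az":0.004},{"x":0,"y":0,"z":0,"ax":0,"ay":0,"az":0.004},{"x":0,"y":0,"z":0,"ax":0,"ay":0,"az":0.004},{"x":0,"y":0,"z":0,"ax":0,"ay":0,"az":0.004},{"x":0,"y":0,"z":0,"ax":0,"ay":0,"az":0},{"x":0,"y":0,"z":0,"ax":0,"ay":0,"az":0},{"x":0,"y":0,"z":0,"ax":0,"ay":0,"az":0}]'|head -1; python3 st.py &&
python3 -m handwheel '[{"x":0,"y":0,"z":0,"ax":0,"ay":0,"az":0.004},{"x":0,"y":0,"z":0,"ax":0,"ay":0,"az":0.004},{"x":0,"y":0,"z":0,"ax":0,"ay":0,"az":0.004},{"x":0,"y":0,"z":0,"ax":0,"ay":0,"az":0.004},{"x":0,"y":0,"z":0,"ax":0,"ay":0,"az":0.004},{"x":0,"y":0,"z":0,"ax":0,"ay":0,"az":0},{"x":0,"y":0,"z":0,"ax":0,"ay":0,"az":0},{"x":0,"y":0,"z":0,"ax":0,"ay":0,"az":0}]'|head -1; python3 st.py &&
python3 -m handwheel '[{"x":0,"y":0,"z":0,"ax":0,"ay":0,"az":0.004},{"x":0,"y":0,"z":0,"ax":0,"ay":0,"az":0.004},{"x":0,"y":0,"z":0,"ax":0,"ay":0,"az":0.004},{"x":0,"y":0,"z":0,"ax":0,"ay":0,"az":0.004},{"x":0,"y":0,"z":0,"ax":0,"ay":0,"az":0.004},{"x":0,"y":0,"z":0,"ax":0,"ay":0,"az":0},{"x":0,"y":0,"z":0,"ax":0,"ay":0,"az":0},{"x":0,"y":0,"z":0,"ax":0,"ay":0,"az":0}]'|head -1; python3 st.py &&
python3 -m handwheel '[{"x":0,"y":0,"z":0,"ax":0,"ay":0,"az":0.004},{"x":0,"y":0,"z":0,"ax":0,"ay":0,"az":0.004},{"x":0,"y":0,"z":0,"ax":0,"ay":0,"az":0.004},{"x":0,"y":0,"z":0,"ax":0,"ay":0,"az":0.004},{"x":0,"y":0,"z":0,"ax":0,"ay":0,"az":0.004},{"x":0,"y":0,"z":0,"ax":0,"ay":0,"az":0},{"x":0,"y":0,"z":0,"ax":0,"ay":0,"az":0},{"x":0,"y":0,"z":0,"ax":0,"ay":0,"az":0}]'|head -1; python3 st.py &&
python3 -m handwheel '[{"x":0,"y":0,"z":0,"ax":0,"ay":0,"az":0.004},{"x":0,"y":0,"z":0,"ax":0,"ay":0,"az":0.004},{"x":0,"y":0,"z":0,"ax":0,"ay":0,"az":0.004},{"x":0,"y":0,"z":0,"ax":0,"ay":0,"az":0.004},{"x":0,"y":0,"z":0,"ax":0,"ay":0,"az":0.004},{"x":0,"y":0,"z":0,"ax":0,"ay":0,"az":0},{"x":0,"y":0,"z":0,"ax":0,"ay":0,"az":0},{"x":0,"y":0,"z":0,"ax":0,"ay":0,"az":0}]'|head -1; python3 st.py &&
python3 -m handwheel '[{"x":0,"y":0,"z":0,"ax":0,"ay":0,"az":0.004},{"x":0,"y":0,"z":0,"ax":0,"ay":0,"az":0.004},{"x":0,"y":0,"z":0,"ax":0,"ay":0,"az":0.004},{"x":0,"y":0,"z":0,"ax":0,"ay":0,"az":0.004},{"x":0,"y":0,"z":0,"ax":0,"ay":0,"az":0.004},{"x":0,"y":0,"z":0,"ax":0,"ay":0,"az":0},{"x":0,"y":0,"z":0,"ax":0,"ay":0,"az":0},{"x":0,"y":0,"z":0,"ax":0,"ay":0,"az":0}]'|head -1; python3 st.py
```

```text
clock: 33.0
tz -0.07 eff6 [4.2396 0.728  0.0467] j6 0.1789 yaw -61.38 w 11.48 g 1.98 F [-2.7  1.3 -2.1]
clock: 33.8
tz -0.023 eff6 [4.2425 0.7451 0.0467] j6 0.2104 yaw -59.58 w 11.51 g 1.97 F [-3.1  0.4 -3. ]
clock: 34.6
tz -0.065 eff6 [4.2416 0.762  0.0476] j6 0.2418 yaw -57.78 w 11.42 g 1.97 F [-3.4  1.5 -2.8]
clock: 35.4
tz -0.056 eff6 [4.2346 0.7771 0.0466] j6 0.2732 yaw -55.98 w 11.71 g 1.93 F [-2.8  1.  -2. ]
clock: 36.2
tz -0.042 eff6 [4.2344 0.7938 0.0476] j6 0.3046 yaw -54.18 w 11.62 g 1.97 F [-2.9  0.8 -1.8]
clock: 37.0
tz -0.073 eff6 [4.2927 0.8467 0.0786] j6 0.336 yaw -52.38 w 11.77 g 3.19 F [-3.1  0.9 -1.1]
tz -0.073 eff6 [4.2927 0.8467 0.0786] j6 0.336 yaw -52.38 w 11.77 g 3.19 F [-3.1  0.9 -1.1]
tz -0.073 eff6 [4.2927 0.8467 0.0786] j6 0.336 yaw -52.38 w 11.77 g 3.19 F [-3.1  0.9 -1.1]
```

```bash
python3 -m handwheel '[{"x":0,"y":0,"z":0,"ax":0,"ay":0,"az":0.002},{"x":0,"y":0,"z":0,"ax":0,"ay":0,"az":0.002},{"x":0,"y":0,"z":0,"ax":0,"ay":0,"az":0.002},{"x":0,"y":0,"z":0,"ax":0,"ay":0,"az":0.002},{"x":0,"y":0,"z":0,"ax":0,"ay":0,"az":0},{"x":0,"y":0,"z":0,"ax":0,"ay":0,"az":0},{"x":0,"y":0,"z":0,"ax":0,"ay":0,"az":0},{"x":0,"y":0,"z":0,"ax":0,"ay":0,"az":0}]'|head -1; python3 st.py
```

```text
clock: 37.8
tz -0.085 eff6 [4.3441 0.9073 0.0969] j6 0.3486 yaw -51.66 w 11.81 g 3.89 F [-2.9  1.2 -1.9]
```

```bash
python3 -m handwheel '[{"x":0,"y":0,"z":0,"ax":0,"ay":0,"az":0},{"x":0,"y":0,"z":0,"ax":0,"ay":0,"az":0},{"x":0,"y":0,"z":0,"ax":0,"ay":0,"az":0},{"x":0,"y":0,"z":0,"ax":0,"ay":0,"az":0},{"x":0,"y":0,"z":0,"ax":0,"ay":0,"az":0},{"x":0,"y":0,"z":0,"ax":0,"ay":0,"az":0},{"x":0,"y":0,"z":0,"ax":0,"ay":0,"az":0},{"x":0,"y":0,"z":0,"ax":0,"ay":0,"az":0}]' -0.5; python3 st.py
python3 -m handwheel '[{"x":0,"y":0,"z":0.02,"ax":0,"ay":0,"az":0},{"x":0,"y":0,"z":0.05,"ax":0,"ay":0,"az":0},{"x":0,"y":0,"z":0.06,"ax":0,"ay":0,"az":0},{"x":0,"y":0,"z":0.08,"ax":0,"ay":0,"az":0},{"x":0,"y":0,"z":0.08,"ax":0,"ay":0,"az":0},{"x":0,"y":0,"z":0.08,"ax":0,"ay":0,"az":0},{"x":0,"y":0,"z":0.06,"ax":0,"ay":0,"az":0},{"x":0,"y":0,"z":0.05,"ax":0,"ay":0,"az":0}]'
python3 -m handwheel '[{"x":-0.036,"y":-0.106,"z":0,"ax":0,"ay":0,"az":0.072},{"x":-0.036,"y":-0.106,"z":0,"ax":0,"ay":0,"az":0.072},{"x":-0.036,"y":-0.106,"z":0,"ax":0,"ay":0,"az":0.072},{"x":-0.036,"y":-0.106,"z":0,"ax":0,"ay":0,"az":0.072},{"x":-0.036,"y":-0.106,"z":0,"ax":0,"ay":0,"az":0.072},{"x":-0.036,"y":-0.106,"z":0,"ax":0,"ay":0,"az":0.072},{"x":-0.036,"y":-0.106,"z":0,"ax":0,"ay":0,"az":0.072},{"x":-0.036,"y":-0.106,"z":0,"ax":0,"ay":0,"az":0.07}]' -1
python3 - <<'E'
from h import *
snap('scene','s3')
a=cv2.imread('pics/s3.png');cv2.imwrite('pics/A3.png',cv2.resize(a[145:235,165:305],(800,514),interpolation=cv2.INTER_CUBIC))
E
python3 st.py
```

```text
clock: 38.6
position: [592.4, 28.2, 68.9]
ee_rot: [0.9, -0.436, 0.0, -0.0]
contact_force: [0.7, -0.1, -0.2]
gripper_width: 21.6
grasp_force: 0.0
tz 0.005 eff6 [3.2539e+00 8.0000e-04 1.0000e-04] j6 0.3486 yaw -51.66 w 21.55 g 0.0 F [ 0.7 -0.1 -0.2]
clock: 39.4
position: [592.6, 28.3, 166.7]
ee_rot: [0.9, -0.436, 0.001, -0.001]
contact_force: [0.9, 0.0, 0.2]
gripper_width: 21.6
grasp_force: 0.0
clock: 40.2
position: [534.2, -142.1, 165.2]
ee_rot: [1.0, 0.002, -0.0, -0.0]
contact_force: [0.7, 0.5, 0.0]
gripper_width: -0.1
grasp_force: 0.0
tz 0.003 eff6 [3.735  0.1396 0.3866] j6 1.5465 yaw 0.31 w 0.2 g 0.0 F [-0.5 -1.3 -0.7]
```

View pics/A3.png

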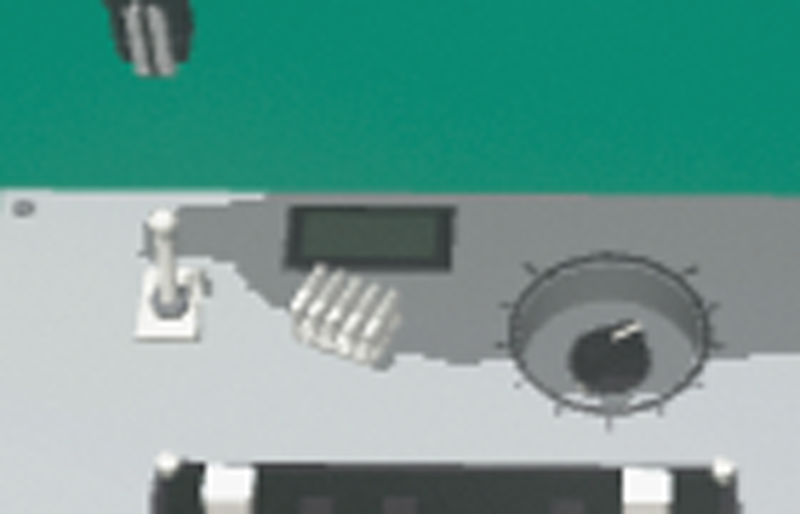

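The pointer has turned round towards the operator's left. The bat at (161,222) is still leaning off, and the shut fingers stand behind it. I'll lower them and push.

```bash
python3 -m handwheel '[{"x":0,"y":0,"z":-0.05,"ax":0,"ay":0,"az":0},{"x":0,"y":0,"z":-0.06,"ax":0,"ay":0,"az":0},{"x":0,"y":0,"z":-0.06,"ax":0,"ay":0,"az":0},{"x":0,"y":0,"z":-0.06,"ax":0,"ay":0,"az":0},{"x":0,"y":0,"z":-0.05,"ax":0,"ay":0,"az":0},{"x":0.03,"y":0,"z":0,"ax":0,"ay":0,"az":0},{"x":0.02,"y":0,"z":0,"ax":0,"ay":0,"az":0},{"x":0,"y":0,"z":0,"ax":0,"ay":0,"az":0}]'; python3 st.py
python3 -m handwheel '[{"x":0.02,"y":0,"z":0,"ax":0,"ay":0,"az":0},{"x":0.02,"y":0,"z":0,"ax":0,"ay":0,"az":0},{"x":0.02,"y":0,"z":0,"ax":0,"ay":0,"az":0},{"x":0.02,"y":0,"z":0,"ax":0,"ay":0,"az":0},{"x":0.02,"y":0,"z":0,"ax":0,"ay":0,"az":0},{"x":0.01,"y":0,"z":0,"ax":0,"ay":0,"az":0},{"x":0,"y":0,"z":0,"ax":0,"ay":0,"az":0},{"x":0,"y":0,"z":0,"ax":0,"ay":0,"az":0}]'; python3 st.py
```

```text
clock: 41.05
position: [546.1, -141.3, 109.4]
ee_rot: [1.0, 0.0, 0.001, 0.0]
contact_force: [-0.6, 0.3, -0.5]
gripper_width: 0.3
grasp_force: 0.0
tz 0.046 eff6 [3.4202e+00 1.5000e-03 5.0000e-04] j6 1.5367 yaw 0.02 w 0.34 g 0.0 F [-0.6  0.3 -0.5]
clock: 41.85
position: [567.3, -141.3, 108.9]
ee_rot: [1.0, 0.0, 0.001, -0.0]
contact_force: [-0.5, 0.4, -0.5]
gripper_width: 0.1
grasp_force: 0.1
tz 0.011 eff6 [3.4716e+00 5.5500e-02 1.6000e-03] j6 1.5381 yaw 0.0 w 0.13 g 0.1 F [-0.5  0.4 -0.5]
```

```bash
python3 -m handwheel '[{"x":0.01,"y":0,"z":0,"ax":0,"ay":0,"az":0},{"x":0.01,"y":0,"z":0,"ax":0,"ay":0,"az":0},{"x":0.01,"y":0,"z":0,"ax":0,"ay":0,"az":0},{"x":0.01,"y":0,"z":0,"ax":0,"ay":0,"az":0},{"x":0.005,"y":0,"z":0,"ax":0,"ay":0,"az":0},{"x":0,"y":0,"z":0,"ax":0,"ay":0,"az":0},{"x":0,"y":0,"z":0,"ax":0,"ay":0,"az":0},{"x":0,"y":0,"z":0,"ax":0,"ay":0,"az":0}]'|head -2; python3 st.py
python3 -m handwheel '[{"x":0.005,"y":0,"z":0,"ax":0,"ay":0,"az":0},{"x":0.005,"y":0,"z":0,"ax":0,"ay":0,"az":0},{"x":0,"y":0,"z":0,"ax":0,"ay":0,"az":0},{"x":0,"y":0,"z":0,"ax":0,"ay":0,"az":0},{"x":0,"y":0,"z":0,"ax":0,"ay":0,"az":0},{"x":0,"y":0,"z":0,"ax":0,"ay":0,"az":0},{"x":0,"y":0,"z":0,"ax":0,"ay":0,"az":0},{"x":0,"y":0,"z":0,"ax":0,"ay":0,"az":0}]'|head -2; python3 st.py
```

```text
clock: 42.65
position: [576.0, -141.3, 108.9]
tz -0.005 eff6 [ 3.5275e+00  5.7300e-02 -6.0000e-04] j6 1.5386 yaw 0.0 w 0.17 g 0.1 F [-1.  -0.5  1.4]
clock: 43.45
position: [577.6, -141.3, 108.8]
tz -0.019 eff6 [ 3.7474e+00  4.2010e-01 -3.0000e-03] j6 1.5387 yaw -0.0 w -0.07 g 0.74 F [-1.7  0.1  0.4]
```

Force is just beginning to rise; creep on and watch for the end stop.

```bash
python3 -m handwheel '[{"x":0.005,"y":0,"z":0,"ax":0,"ay":0,"az":0},{"x":0.005,"y":0,"z":0,"ax":0,"ay":0,"az":0},{"x":0,"y":0,"z":0,"ax":0,"ay":0,"az":0},{"x":0,"y":0,"z":0,"ax":0,"ay":0,"az":0},{"x":0,"y":0,"z":0,"ax":0,"ay":0,"az":0},{"x":0,"y":0,"z":0,"ax":0,"ay":0,"az":0},{"x":0,"y":0,"z":0,"ax":0,"ay":0,"az":0},{"x":0,"y":0,"z":0,"ax":0,"ay":0,"az":0}]'|head -2; python3 st.py
```

```text
clock: 44.25
position: [579.6, -141.3, 108.9]
tz 0.064 eff6 [ 3.9093e+00  4.5720e-01 -2.4000e-03] j6 1.5388 yaw -0.0 w 0.27 g 0.77 F [-1.3  0.7 -1. ]
```

```bash
python3 -m handwheel '[{"x":0.005,"y":0,"z":0,"ax":0,"ay":0,"az":0},{"x":0.003,"y":0,"z":0,"ax":0,"ay":0,"az":0},{"x":0,"y":0,"z":0,"ax":0,"ay":0,"az":0},{"x":0,"y":0,"z":0,"ax":0,"ay":0,"az":0},{"x":0,"y":0,"z":0,"ax":0,"ay":0,"az":0},{"x":0,"y":0,"z":0,"ax":0,"ay":0,"az":0},{"x":0,"y":0,"z":0,"ax":0,"ay":0,"az":0},{"x":0,"y":0,"z":0,"ax":0,"ay":0,"az":0}]'|head -2; python3 st.py
python3 - <<'E'
from h import *
snap('side','sd')
a=cv2.imread('pics/sd.png');cv2.imwrite('pics/sd1.png',cv2.resize(a,(800,600)))
for X in ([583.5,-142,84],[596.5,-142,115]): print(proj('sd',X)*1.5625)
E
```

```text
clock: 45.05
position: [581.3, -141.3, 108.9]
tz -0.073 eff6 [ 3.9624e+00  5.7820e-01 -6.0000e-04] j6 1.5389 yaw -0.0 w 0.14 g 0.96 F [-1.6 -0.3 -1.9]
[435.54450683 259.80804002]
[429.90673555 244.08230012]
```

View pics/sd1.png

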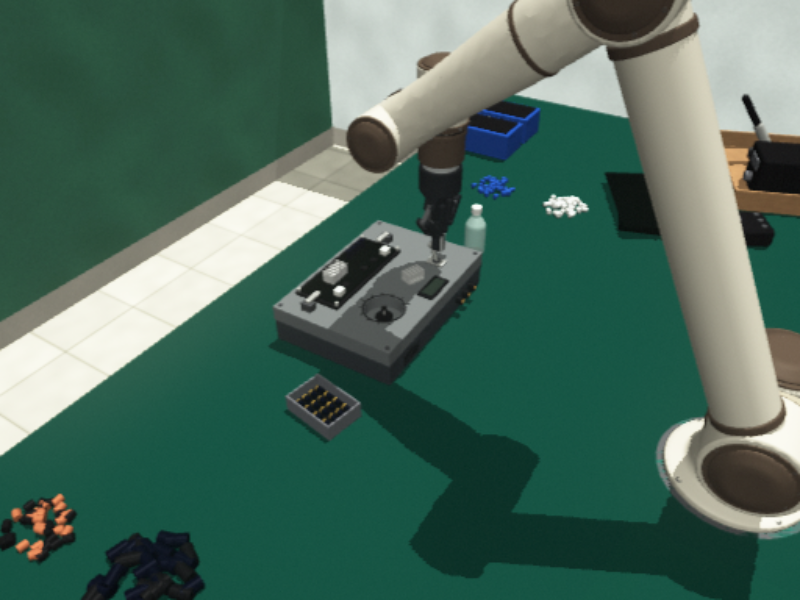

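The side view is too coarse to show the bat under the gripper, so I'll keep creeping by feel.

```bash
python3 -m handwheel '[{"x":0.004,"y":0,"z":0,"ax":0,"ay":0,"az":0},{"x":0.003,"y":0,"z":0,"ax":0,"ay":0,"az":0},{"x":0,"y":0,"z":0,"ax":0,"ay":0,"az":0},{"x":0,"y":0,"z":0,"ax":0,"ay":0,"az":0},{"x":0,"y":0,"z":0,"ax":0,"ay":0,"az":0},{"x":0,"y":0,"z":0,"ax":0,"ay":0,"az":0},{"x":0,"y":0,"z":0,"ax":0,"ay":0,"az":0},{"x":0,"y":0,"z":0,"ax":0,"ay":0,"az":0}]'|head -2; python3 st.py
python3 -m handwheel '[{"x":0.004,"y":0,"z":0,"ax":0,"ay":0,"az":0},{"x":0.003,"y":0,"z":0,"ax":0,"ay":0,"az":0},{"x":0,"y":0,"z":0,"ax":0,"ay":0,"az":0},{"x":0,"y":0,"z":0,"ax":0,"ay":0,"az":0},{"x":0,"y":0,"z":0,"ax":0,"ay":0,"az":0},{"x":0,"y":0,"z":0,"ax":0,"ay":0,"az":0},{"x":0,"y":0,"z":0,"ax":0,"ay":0,"az":0},{"x":0,"y":0,"z":0,"ax":0,"ay":0,"az":0}]'|head -2; python3 st.py
```

```text
clock: 45.9
position: [582.1, -141.4, 108.8]
tz 0.009 eff6 [ 4.1841e+00  1.5016e+00 -2.0000e-03] j6 1.539 yaw -0.01 w -0.51 g 2.62 F [-4.9  0.3 -0.7]
clock: 46.7
position: [582.2, -141.4, 108.7]
tz -0.027 eff6 [ 4.3047  2.2174 -0.0053] j6 1.5391 yaw -0.02 w 0.17 g 3.95 F [-7.1  0.6  0.9]
```

The end of travel is felt, with force rising and the finger stalled. I'll back off, rise and check.

```bash
python3 -m handwheel '[{"x":-0.05,"y":0,"z":0,"ax":0,"ay":0,"az":0},{"x":-0.1,"y":0,"z":0,"ax":0,"ay":0,"az":0},{"x":-0.1,"y":0,"z":0,"ax":0,"ay":0,"az":0},{"x":0,"y":0,"z":0.1,"ax":0,"ay":0,"az":0},{"x":0,"y":0,"z":0.15,"ax":0,"ay":0,"az":0},{"x":0,"y":0,"z":0.15,"ax":0,"ay":0,"az":0},{"x":0,"y":0,"z":0.05,"ax":0,"ay":0,"az":0},{"x":0,"y":0,"z":0,"ax":0,"ay":0,"az":0}]'|head -3; python3 st.py
python3 - <<'E'
from h import *
snap('scene','s4')
a=cv2.imread('pics/s4.png');cv2.imwrite('pics/A4.png',cv2.resize(a[145:255,100:340],(800,367),interpolation=cv2.INTER_CUBIC))
E
```

```text
clock: 47.5
position: [536.3, -141.3, 201.5]
ee_rot: [1.0, 0.0, 0.004, 0.0]
tz -0.018 eff6 [ 4.0866e+00 -6.3500e-02 -1.0000e-04] j6 1.536 yaw 0.02 w -0.11 g 0.0 F [ 0.1  0.1 -0.7]
```

View pics/A4.png

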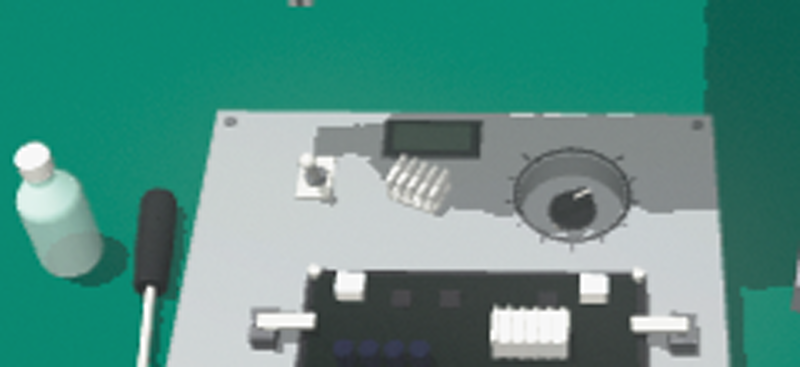

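The bat now leans over, with the ball at (307,160), and the knob and loose things are undisturbed.

```bash
python3 -c "
from h import *
print(ray('s4',(192.1,193),115)); print(arm.job_done())"
```

```text
[ 596.06393956 -140.37815215  115.        ]
the job is handed in; nothing more can be done
None
```

I wound the knob anticlockwise until I felt its stop (about 4 N there), then threw the toggle fully over to its end stop, and handed the job in at about 48 s; the final picture showed the knob, jig and nearby loose things undisturbed, but no verdict came back.

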